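# Load the bonding rack with heat sinks in reverse order

### The job

Move the four black heat sinks from the carriers of the loading rack into the four empty pockets of the bonding rack, in reverse order: the one that stands leftmost in the loading rack goes into the rightmost pocket, and so on along the row. Keep them upright on the way and leave each one standing upright on the floor of its own pocket.

Things in the scene. Friction and masses are not known exactly. Their poses are not given: they have to be found in the camera images.
- sink_tall: Black anodised aluminium heat sink, the tallest one: a rectangular block of vertical fins, 36 (x) by 30 (y) mm and 90 mm high, about 150 g. Stands upright; grips well across x over its top 35 mm. Origin: centre of its underside, z up along the sink. It stands loosely in one carrier of the loading rack at the start.
- sink_short: Black anodised aluminium heat sink, the lowest one: a rectangular block of vertical fins, 36 (x) by 30 (y) mm and 55 mm high, about 100 g. Stands upright; grips well across x over its top 35 mm. Origin: centre of its underside, z up along the sink. It stands loosely in one carrier of the loading rack at the start.
- sink_round: Black anodised aluminium heat sink, the round one: a star of radial fins, 36 mm across and 65 mm high, about 110 g. Stands upright; grips well across x over its top 35 mm. Origin: centre of its underside, z up along the sink. It stands loosely in one carrier of the loading rack at the start.
- sink_stepped: Black anodised aluminium heat sink, the stepped one: 75 mm high, the lower 32 mm is 36 (x) by 30 (y) mm, above that it is only 20 (x) by 30 (y) mm, about 120 g. Stands upright; grips well across x over its top 35 mm. Origin: centre of its underside, z up along the sink. It stands loosely in one carrier of the loading rack at the start.
- carrier_tall: Fixed cream plastic carrier on the loading rack, the one in which the tall heat sink stands at the start (all four carriers are alike; it marks that sink's place in the original row). 60 (x) by 52 (y) by 12 mm with a pocket 52 by 44 mm, walls 4 mm; the pocket floor is 4 mm above the origin, the rim 12 mm. Origin: centre of its underside.
- carrier_short: Fixed cream plastic carrier on the loading rack, the one in which the short heat sink stands at the start (all four carriers are alike; it marks that sink's place in the original row). 60 (x) by 52 (y) by 12 mm with a pocket 52 by 44 mm, walls 4 mm; the pocket floor is 4 mm above the origin, the rim 12 mm. Origin: centre of its underside.
- carrier_round: Fixed cream plastic carrier on the loading rack, the one in which the round heat sink stands at the start (all four carriers are alike; it marks that sink's place in the original row). 60 (x) by 52 (y) by 12 mm with a pocket 52 by 44 mm, walls 4 mm; the pocket floor is 4 mm above the origin, the rim 12 mm. Origin: centre of its underside.
- carrier_stepped: Fixed cream plastic carrier on the loading rack, the one in which the stepped heat sink stands at the start (all four carriers are alike; it marks that sink's place in the original row). 60 (x) by 52 (y) by 12 mm with a pocket 52 by 44 mm, walls 4 mm; the pocket floor is 4 mm above the origin, the rim 12 mm. Origin: centre of its underside.
- loading_rack: Fixed aluminium rail under the four carriers, 320 mm long (its y), 12 mm high. Origin: centre of its underside; y runs along the row, to the left as seen from the robot (both racks are turned up to 0.15 rad). The carriers stand on it at y about -112, -37, 37 and 112 mm, in any order.
- bonding_rack: Fixed dark steel plate, 360 (y) by 70 by 12 mm, with four empty cream pockets and a steel block 34 mm high across each end; in front of or behind the loading rack. Origin: centre of its underside; y runs along the row, to the left seen from the robot. Pocket centres: x 0, y -112.5, -37.5, 37.5, 112.5 mm; each 52 (x) by 44 (y) mm inside, floor 16 mm and rim 24 mm above the origin.
Not all that is in view belongs to the job. What is shaped like the sink_tall but orange or yellow is not meant.

How it is judged:
At the end, for the whole second after the job is handed in: Each heat sink stands in the bonding-rack pocket that mirrors its place in the original row (leftmost carrier to rightmost pocket, and so on): its centre within 12 mm of the pocket's along either axis of the rack, its underside within 4 mm of the pocket floor, tilted less than 0.1 rad and at rest (((y of carrier_tall in the frame of loading_rack between -0.1425 and -0.0825 m and y of sink_tall in the frame of bonding_rack between 0.1005 and 0.1245 m) or (y of carrier_tall in the frame of loading_rack between -0.0675 and -0.0075 m and y of sink_tall in the frame of bonding_rack between 0.0255 and 0.0495 m) or (y of carrier_tall in the frame of loading_rack between 0.0075 and 0.0675 m and y of sink_tall in the frame of bonding_rack between -0.0495 and -0.0255 m) or (y of carrier_tall in the frame of loading_rack between 0.0825 and 0.1425 m and y of sink_tall in the frame of bonding_rack between -0.1245 and -0.1005 m)) and x of sink_tall in the frame of bonding_rack between -0.012 and 0.012 m and z of sink_tall in the frame of bonding_rack between 0.012 and 0.02 m and angle between each of sink_tall, sink_short, sink_round, sink_stepped's own z axis and vertical below 0.1 rad and linear speed of each of sink_tall, sink_short, sink_round, sink_stepped below 0.02 m/s and ((y of carrier_short in the frame of loading_rack between -0.1425 and -0.0825 m and y of sink_short in the frame of bonding_rack between 0.1005 and 0.1245 m) or (y of carrier_short in the frame of loading_rack between -0.0675 and -0.0075 m and y of sink_short in the frame of bonding_rack between 0.0255 and 0.0495 m) or (y of carrier_short in the frame of loading_rack between 0.0075 and 0.0675 m and y of sink_short in the frame of bonding_rack between -0.0495 and -0.0255 m) or (y of carrier_short in the frame of loading_rack between 0.0825 and 0.1425 m and y of sink_short in the frame of bonding_rack between -0.1245 and -0.1005 m)) and x of sink_short in the frame of bonding_rack between -0.012 and 0.012 m and z of sink_short in the frame of bonding_rack between 0.012 and 0.02 m and ((y of carrier_round in the frame of loading_rack between -0.1425 and -0.0825 m and y of sink_round in the frame of bonding_rack between 0.1005 and 0.1245 m) or (y of carrier_round in the frame of loading_rack between -0.0675 and -0.0075 m and y of sink_round in the frame of bonding_rack between 0.0255 and 0.0495 m) or (y of carrier_round in the frame of loading_rack between 0.0075 and 0.0675 m and y of sink_round in the frame of bonding_rack between -0.0495 and -0.0255 m) or (y of carrier_round in the frame of loading_rack between 0.0825 and 0.1425 m and y of sink_round in the frame of bonding_rack between -0.1245 and -0.1005 m)) and x of sink_round in the frame of bonding_rack between -0.012 and 0.012 m and z of sink_round in the frame of bonding_rack between 0.012 and 0.02 m and ((y of carrier_stepped in the frame of loading_rack between -0.1425 and -0.0825 m and y of sink_stepped in the frame of bonding_rack between 0.1005 and 0.1245 m) or (y of carrier_stepped in the frame of loading_rack between -0.0675 and -0.0075 m and y of sink_stepped in the frame of bonding_rack between 0.0255 and 0.0495 m) or (y of carrier_stepped in the frame of loading_rack between 0.0075 and 0.0675 m and y of sink_stepped in the frame of bonding_rack between -0.0495 and -0.0255 m) or (y of carrier_stepped in the frame of loading_rack between 0.0825 and 0.1425 m and y of sink_stepped in the frame of bonding_rack between -0.1245 and -0.1005 m)) and x of sink_stepped in the frame of bonding_rack between -0.012 and 0.012 m and z of sink_stepped in the frame of bonding_rack between 0.012 and 0.02 m); the robot touches nothing.
It fails at once if the tall heat sink is tipped over (more than 40 degrees) (angle between sink_tall's own z axis and vertical above 0.7 rad).
It fails at once if the short heat sink is tipped over (more than 40 degrees) (angle between sink_short's own z axis and vertical above 0.7 rad).
It fails at once if the round heat sink is tipped over (more than 40 degrees) (angle between sink_round's own z axis and vertical above 0.7 rad).
It fails at once if the stepped heat sink is tipped over (more than 40 degrees) (angle between sink_stepped's own z axis and vertical above 0.7 rad).
It also fails if it takes over 88 s, if anything falls off the work surface, if the arm or the gripper's body presses on something with over 40 N, if the wrist force passes 120 N, or if a joint passes its speed limit or range.

### The arm

A 6-joint arm with a two-finger parallel gripper is mounted at the origin on the work surface. World frame = base frame: x ahead of the robot, y to its left, z up, the work surface at z = 0. Lengths are in m, angles in rad, forces in N, time in s.
With the tool pointing down it reaches from about 0.35 to 0.775 m from the base axis. Payload 7.3 kg.
Tool frame: the origin (TCP) lies at the very end of the fingers, on their centre line; the grasp point (between the pads) lies 19 mm behind it (robot.tcp_to_grasp is the z of the grasp point in the tool frame, in m); z points along the fingers, y is the line along which they close (so a half turn about z gives the same grasp; the last joint's range is limited). The gripper opens to 92 mm and grips with 3 to 60 N. Pads are 19 mm wide; open, the fingers measure 130 mm over their backs; the gripper's body (75 mm by 190 mm) begins 47 mm behind the grasp point.
Start: joints at [1.033, 0.342, 1.524, -0, 1.275, -0.146], TCP at [0.2, 0.485, 0.227] pointing down, gripper open.
Joint ranges: [-2.53, 2.53], [-0.77, 2.02], [0.04, 2.7], [-1, 4.14], [0.28, 2.66], [-3.11, 3.11]. Speed limits (rad/s): [2.57, 2.57, 3.14, 3.14, 3.14, 3.14].

### API

Orientations are given as [roll, pitch, yaw] about the fixed x, y, z axes, in that order (R = Rz(yaw) Ry(pitch) Rx(roll)).
In Python, from cell import monitor, read_camera, get_calibration, job, robot gives the robot as it stands. The module is installed in compiled form; this text tells all that it offers.
- The arm moves only by the tool send_rows, never from a script. Its argument "targets" is a list of rows, each an object with "translation": the shift along the tool's x, y, z in cm, a list of three; "spin": the turn about the tool's z in degrees; "jaw": the opening, from 0 (shut) to 1 (fully open). A call has exactly 5 rows; each row is the pose to reach, as a shift and turn from the pose commanded when the call began, along the tool's axes at that moment; what a row does not reach only later rows make up. A row lasts 1/10 s, in which the tool goes at most 50 mm and 8.59 degrees, less where a joint would pass 70% of its speed; a pose out of reach is approached as far as the arm can. A call with a gripper value outside its range is refused whole. The fingers move at their own pace and stop on an object; "force" is the grip in N (left out, the last holds). Time passes only in rows, so rows that repeat a pose let the fingers close, or fill a call up. It gives the time, the measured TCP pose, the force, the opening and the grip force at its end, in the units of the state.
- monitor.observe(): the state, without advancing time (a new reading comes with each control period).
- read_camera(name): name is "scene" or "top" or "wrist"; returns (picture, depth): 480x640x3 uint8, red, green, blue; 480x640 float32, m along the optical axis (not along the pixel's ray), 0 where there is no reading.
- get_calibration(name): a dict with "intrinsics" (3x3 intrinsics, pixels), "origin" and "orientation" of the camera in the world; the wrist camera has in their place "hand_eye" (4x4, takes a point from camera to tool coordinates, whose origin is the TCP and whose axes are the flange's). Camera axes: x right, y up, looking along -z (the intrinsics and any distortion apply to the point x, -y, -z); pixel columns grow to the right and rows downward; lengths in m; the calibration is good to about 2 mm. The wrist camera is an equidistant fisheye: a pixel r from the principal point sees the ray r / f radians off the axis. A picture is of the moment at which its call begins: read the wrist's pose just before it. get_calibration takes no time and is no camera call.
- job.hand_in(): hands the job in; it is judged then, once.
The state is a dict: "time": time; "qpos": joint angles; "qvel": joint speeds; "joint_efforts": joint torques, N m; "tool_pos": TCP position; "tool_rot": TCP orientation; "contact_force": force on the tool from outside, world axes, zero at the start; "torque": the same for the moment, N m; "opening": finger opening in m; "grip_force": force on a finger pad.
Only numpy, scipy, OpenCV 4.12 (cv2) and the standard library are available. Lean on these libraries where they do the work, as an engineer would, in place of code of your own. Each camera call takes 0.05 s, during which the arm holds its last target. There are 200 camera calls.

## Working session

There is one attempt and no reset: what is moved stays moved. The work goes in short steps, Python scripts to look and compute and a tool call to move; the robot and the scene stay as the last step left them, time stands still between calls to the robot, and variables do not carry over. Pictures are saved under pics/ and viewed, at most 14 in all, crops included, and the job is handed in when it is done.

Besides the shell and the picture viewer there is one more tool, called after "Request:" in YAML: its name, and indented under it one key for each argument. send_rows: Moves the arm, as the interface text tells. Its arguments: {"type":"object","properties":{"targets":{"type":"array"},"force":{"type":"number"}},"required":["targets"]}

```bash
mkdir -p pics
cat > h.py <<'E'
import numpy as np, cv2
from cell import monitor, read_camera, get_calibration, job, robot
from scipy.spatial.transform import Rotation as R
def cloud(name):
    p,d=read_camera(name); c=get_calibration(name); K=np.array(c["intrinsics"])
    o=np.array(c["orientation"]); M=o if o.shape==(3,3) else R.from_euler('xyz',o).as_matrix()
    v,u=np.mgrid[:480,:640]
    P=np.stack([(u-K[0,2])/K[0,0]*d,-(v-K[1,2])/K[1,1]*d,-d],-1)@M.T+np.array(c["origin"])
    P[d==0]=np.nan
    return p,d,P
E
python3 - <<'E'
from h import *
s=monitor.observe();print({k:np.round(v,3) for k,v in s.items()}, robot.tcp_to_grasp)
for n in("top","scene"):
    print(get_calibration(n))
    p,d,P=cloud(n);np.savez(f"{n}.npz",p=p,P=P);cv2.imwrite(f"pics/{n}0.png",p[...,::-1])
E
```

```text
{'time': np.float64(0.0), 'qpos': array([ 1.033,  0.343,  1.525, -0.   ,  1.275, -0.146]), 'qvel': array([-0.001, -0.001, -0.001, -0.   , -0.   , -0.001]), 'joint_efforts': array([-1.0000e-03, -4.3124e+01, -2.4421e+01,  7.1000e-02,  5.6000e-02,
       -0.0000e+00]), 'tool_pos': array([0.2  , 0.485, 0.226]), 'tool_rot': array([-3.14, -0.  ,  2.75]), 'contact_force': array([0.442, 0.476, 0.737]), 'torque': array([-0.033,  0.005, -0.032]), 'grip_force': np.float64(0.0), 'opening': np.float64(0.092)} -0.0188
{'intrinsics': array([[468.03739168,   0.        , 313.44740262],
       [  0.        , 468.03739168, 238.28940161],
       [  0.        ,   0.        ,   1.        ]]), 'origin': array([0.43942381, 0.06010682, 0.85936571]), 'orientation': array([ 0.18043971,  0.02728212, -1.58221214])}
{'intrinsics': array([[609.44828205,   0.        , 329.81899082],
       [  0.        , 609.44828205, 250.72449599],
       [  0.        ,   0.        ,   1.        ]]), 'origin': array([ 1.13521323, -0.14165522,  1.03342209]), 'orientation': array([0.56126538, 0.01104111, 1.1834996 ])}
```

View pics/top0.png

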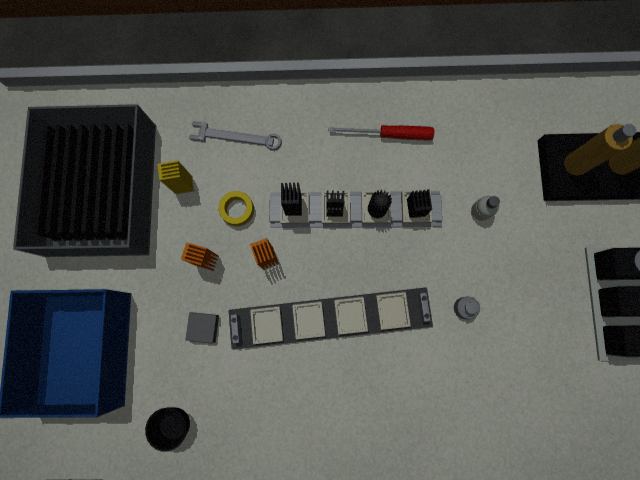

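View pics/scene0.png

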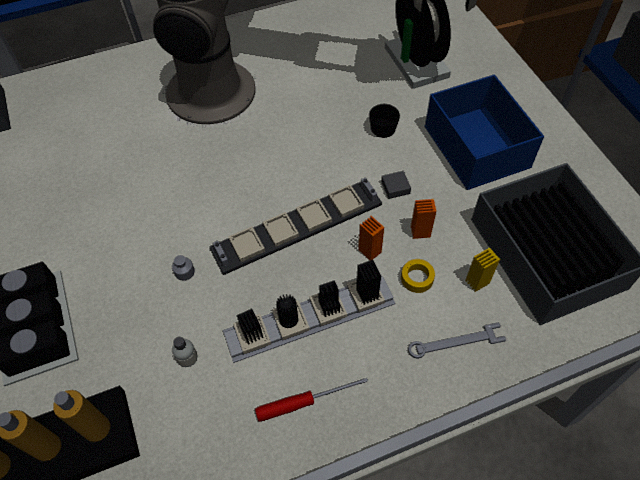

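The top view shows the loading row, left to right: tall (290,198), one at (335,204), round (379,204), one at (419,204). The empty bonding pockets are at (267,325), (309,320), (351,315) and (394,311). The orange blocks at (264,250) and (200,255) and the yellow one at (175,177) are decoys. Next I measure heights and positions.

```bash
cat > m.py <<'E'
from h import *
def seg():
  out={}
  for n in("top","scene"):
    z=np.load(n+".npz");p,P=z["p"].astype(int),z["P"]
    ins=(P[...,0]>.25)&(P[...,0]<.75)&(abs(P[...,1])<.4)
    for nm,msk in(("black",ins&(p.max(-1)<70)&(P[...,2]>.035)),("cream",ins&(p[...,0]>120)&(p[...,0]-p[...,2]>15)&(p[...,0]-p[...,2]<90)&(P[...,2]>.008)&(P[...,2]<.035)),("col",ins&(p[...,0]-p[...,2]>90)&(P[...,2]>.03)),("all",ins&(P[...,2]>.03))):
      k,l,st,c=cv2.connectedComponentsWithStats(msk.astype(np.uint8))
      for i in range(1,k):
        if st[i,4]<60: continue
        q=P[l==i]; t=np.percentile(q[:,2],97); tq=q[q[:,2]>t-.006]
        r=cv2.minAreaRect((tq[:,:2]*1000).astype(np.float32))
        print(n,nm,np.round(c[i]),st[i,4],"ztop %.3f"%t,"mean",np.round(tq.mean(0)[:2],3),"rect",np.round(r[0]),np.round(r[1]),round(r[2]),"lo",np.round(np.nanpercentile(q[:,:2],2,0),3),"hi",np.round(np.nanpercentile(q[:,:2],98,0),3))
if __name__=="__main__": 
  seg()
  for n in("top","scene"):
    z=np.load(n+".npz");P=z["P"]; print(n,[np.round(P[v,u],3) for v,u in ([(280,520),(400,300)] if n=="top" else [(200,300),(400,400)])])
E
python3 m.py
```

```text
top black [620. 136.] 169 ztop 0.185 mean [ 0.717 -0.392] rect [ 717. -392.] [18.  6.] 29 lo [ 0.708 -0.399] hi [ 0.728 -0.388]
top black [589. 155.] 1162 ztop 0.156 mean [ 0.711 -0.383] rect [ 714. -384.] [40. 15.] 23 lo [ 0.699 -0.398] hi [ 0.735 -0.376]
top black [137. 201.] 1522 ztop 0.090 mean [0.657 0.393] rect [660. 393.] [ 10. 179.] 89 lo [0.57 0.39] hi [0.746 0.396]
top black [177. 178.] 370 ztop 0.089 mean [0.703 0.324] rect [704. 328.] [30. 33.] 10 lo [0.687 0.31 ] hi [0.72  0.343]
top black [291. 198.] 546 ztop 0.107 mean [0.653 0.118] rect [655. 118.] [29. 36.] 90 lo [0.637 0.103] hi [0.672 0.132]
top black [335. 203.] 333 ztop 0.092 mean [0.649 0.042] rect [651.  42.] [27. 20.] 89 lo [0.634 0.028] hi [0.668 0.056]
top black [380. 203.] 404 ztop 0.083 mean [ 0.647 -0.037] rect [646. -36.] [34. 33.] 60 lo [ 0.63  -0.053] hi [ 0.661 -0.019]
top black [420. 203.] 492 ztop 0.072 mean [ 0.646 -0.108] rect [ 648. -108.] [36. 30.] 6 lo [ 0.629 -0.123] hi [ 0.665 -0.092]
top black [490. 206.] 223 ztop 0.076 mean [ 0.642 -0.229] rect [ 642. -230.] [17. 18.] 44 lo [ 0.624 -0.241] 
[... 6817 characters left out ...]
52.  41.] [31. 22.] 89 lo [0.641 0.026] hi [0.67  0.055]
scene all [286. 309.] 500 ztop 0.084 mean [ 0.647 -0.038] rect [647. -38.] [34. 36.] 72 lo [ 0.632 -0.055] hi [ 0.664 -0.022]
scene all [249. 323.] 465 ztop 0.074 mean [ 0.646 -0.109] rect [ 648. -109.] [38. 30.] 5 lo [ 0.63  -0.125] hi [ 0.666 -0.093]
scene all [182. 349.] 450 ztop 0.077 mean [ 0.643 -0.232] rect [ 643. -231.] [18. 18.] 41 lo [ 0.634 -0.248] hi [ 0.661 -0.214]
scene all [ 95. 413.] 2057 ztop 0.185 mean [ 0.721 -0.395] rect [ 719. -395.] [20. 10.] 0 lo [ 0.664 -0.399] hi [ 0.747 -0.352]
top [array([ 0.513, -0.291,  0.004]), array([0.308, 0.109, 0.001])]
scene [array([0.388, 0.083, 0.   ]), array([0.86 , 0.089, 0.004])]
```

Run:
```python
import cv2,numpy as np
a=cv2.imread("pics/top0.png")[170:360,220:450];b=cv2.imread("pics/scene0.png")[190:370,200:420]
a=cv2.resize(a,(460,380));b=cv2.resize(b,None,fx=1.5,fy=1.5);
a=cv2.resize(cv2.imread("pics/top0.png")[170:360,220:450],None,fx=3.4,fy=3.1)
b=np.clip(cv2.imread("pics/scene0.png")[250:360,200:420].astype(float)*2,0,255).astype(np.uint8)
cv2.imwrite("pics/crop1.png",cv2.resize(b,None,fx=3.6,fy=3.6,interpolation=cv2.INTER_CUBIC))
```

```text
(no output)
```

View pics/crop1.png

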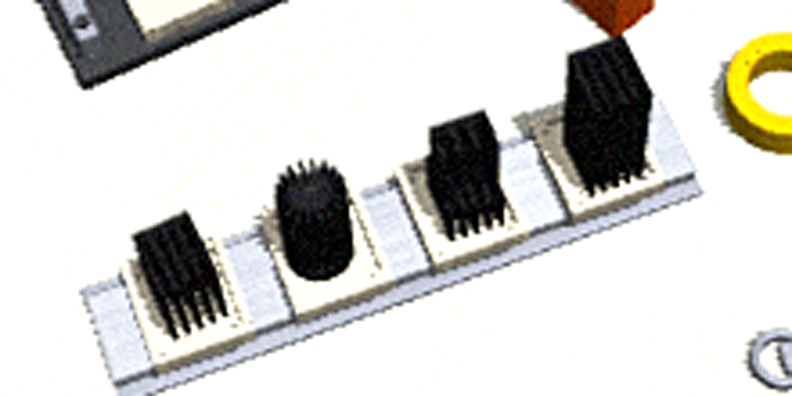

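Order left to right: tall (top z 106), stepped (91), round (81), short (71). All four heights match the sizes given. Targets:

| Sink | Bonding pocket (x, y) |
|---|---|
| tall | (.4615, -.058) |
| stepped | (.454, .017) |
| round | (.446, .091) |
| short | (.438, .166) |

The orange and yellow blocks stand off the racks and are not meant. I'm moving now.

Request:
send_rows:
  targets:
    - {"translation": [-4.3,-1.3,0],"spin": 8,"jaw": 1}
    - {"translation": [-8.6,-2.6,0],"spin": 16,"jaw": 1}
    - {"translation": [-13,-3.8,0],"spin": 24,"jaw": 1}
    - {"translation": [-17.3,-5.1,0],"spin": 32,"jaw": 1}
    - {"translation": [-21.6,-6.4,0],"spin": 40,"jaw": 1}
  force: 25

```text
time: 0.6
tool_pos: [0.3767, 0.3422, 0.2265]
tool_rot: [-3.141, -0.0, 2.046]
contact_force: [0.2, 0.4, 0.6]
opening: 0.0916
grip_force: 0.0
```

Request:
send_rows:
  targets:
    - {"translation": [-4,1.7,0],"spin": 7,"jaw": 1}
    - {"translation": [-8,3.5,0],"spin": 14,"jaw": 1}
    - {"translation": [-12,5.2,0],"spin": 21,"jaw": 1}
    - {"translation": [-16,7,0],"spin": 27.6,"jaw": 1}
    - {"translation": [-20,8.7,0],"spin": 27.6,"jaw": 1}

```text
time: 1.1
tool_pos: [0.5464, 0.2052, 0.2263]
tool_rot: [-3.141, -0.0, 1.567]
contact_force: [0.1, 1.0, 0.3]
opening: 0.092
grip_force: 0.0
```

Request:
send_rows:
  targets:
    - {"translation": [-2.5,3,0],"spin": 0,"jaw": 1}
    - {"translation": [-5,6,1],"spin": 0,"jaw": 1}
    - {"translation": [-7.5,9,2.5],"spin": 0,"jaw": 1}
    - {"translation": [-8.8,10.8,4.5],"spin": 0,"jaw": 1}
    - {"translation": [-8.8,10.8,4.5],"spin": 0,"jaw": 1}

```text
time: 1.6
tool_pos: [0.6533, 0.1157, 0.1772]
tool_rot: [-3.135, 0.001, 1.567]
contact_force: [-1.3, -0.5, -1.1]
opening: 0.0919
grip_force: 0.0
```

Run:
```python
from h import *
s=monitor.observe();print(np.round(s['tool_pos'],4),np.round(s['tool_rot'],4),np.round(s['qpos'],2))
p,d=read_camera("wrist");cv2.imwrite("pics/w1.png",p[...,::-1])
```

```text
[0.6533 0.1157 0.1772] [-3.1353e+00  9.0000e-04  1.5666e+00] [ 0.06  0.64  1.16 -0.    1.34  0.06]
```

View pics/w1.png

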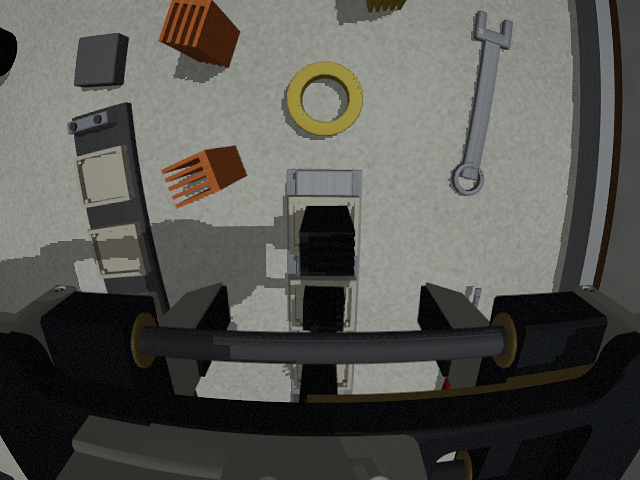

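The wrist view shows the tall sink at about (328,240), centred between the fingers (columns 200 and 450). Descending.

Request:
send_rows:
  targets:
    - {"translation": [0.2,0.1,2.5],"spin": 0,"jaw": 1}
    - {"translation": [0.2,0.1,5],"spin": 0,"jaw": 1}
    - {"translation": [0.2,0.1,7.5],"spin": 0,"jaw": 1}
    - {"translation": [0.2,0.1,9.5],"spin": 0,"jaw": 1}
    - {"translation": [0.2,0.1,10.6],"spin": 0,"jaw": 1}

```text
time: 2.15
tool_pos: [0.6529, 0.1216, 0.0748]
tool_rot: [-3.14, -0.0, 1.571]
contact_force: [-0.3, -0.1, -0.1]
opening: 0.0919
grip_force: 0.0
```

Request:
send_rows:
  targets:
    - {"translation": [0,0,0],"spin": 0,"jaw": 0.6}
    - {"translation": [0,0,0],"spin": 0,"jaw": 0.5}
    - {"translation": [0,0,0],"spin": 0,"jaw": 0.4}
    - {"translation": [0,0,0],"spin": 0,"jaw": 0.3}
    - {"translation": [0,0,0],"spin": 0,"jaw": 0.2}

```text
time: 2.65
tool_pos: [0.6546, 0.1205, 0.0766]
tool_rot: [3.14, -0.0, 1.57]
contact_force: [0.5, 0.6, -0.3]
opening: 0.0568
grip_force: 0.0
```

Request:
send_rows:
  targets:
    - {"translation": [-0.3,0,0.5],"spin": 0,"jaw": 0.55}
    - {"translation": [-0.3,0,0.5],"spin": 0,"jaw": 0.4}
    - {"translation": [-0.3,0,0.5],"spin": 0,"jaw": 0.3}
    - {"translation": [-0.3,0,0.5],"spin": 0,"jaw": 0.2}
    - {"translation": [-0.3,0,0.5],"spin": 0,"jaw": 0.2}

```text
time: 3.15
tool_pos: [0.6541, 0.1175, 0.0705]
tool_rot: [-3.141, -0.0, 1.57]
contact_force: [0.4, -0.0, -2.2]
opening: 0.0359
grip_force: 25.0
```

Request:
send_rows:
  targets:
    - {"translation": [0,0,0],"spin": 0,"jaw": 0.2}
    - {"translation": [0,0,0],"spin": 0,"jaw": 0.2}
    - {"translation": [0,0,0],"spin": 0,"jaw": 0.2}
    - {"translation": [0,0,0],"spin": 0,"jaw": 0.2}
    - {"translation": [0,0,0],"spin": 0,"jaw": 0.2}

```text
time: 3.65
tool_pos: [0.6542, 0.1175, 0.0707]
tool_rot: [3.142, -0.0, 1.57]
contact_force: [-0.5, 0.4, -1.9]
opening: 0.036
grip_force: 25.0
```

Request:
send_rows:
  targets:
    - {"translation": [0,0,-1.5],"spin": 0,"jaw": 0.2}
    - {"translation": [0,0,-4],"spin": 0,"jaw": 0.2}
    - {"translation": [0,0,-7],"spin": 0,"jaw": 0.2}
    - {"translation": [0,0,-10],"spin": 0,"jaw": 0.2}
    - {"translation": [0,0,-12],"spin": 0,"jaw": 0.2}

```text
time: 4.15
tool_pos: [0.655, 0.1175, 0.1948]
tool_rot: [3.137, -0.0, 1.57]
contact_force: [0.8, 0.4, -1.9]
opening: 0.0354
grip_force: 25.0
```

Request:
send_rows:
  targets:
    - {"translation": [-2,-2.2,0],"spin": 0,"jaw": 0.2}
    - {"translation": [-5,-5.5,0],"spin": 0,"jaw": 0.2}
    - {"translation": [-8.5,-9.4,0],"spin": 0,"jaw": 0.2}
    - {"translation": [-12,-13.2,0],"spin": 0,"jaw": 0.2}
    - {"translation": [-14.5,-16,0],"spin": 0,"jaw": 0.2}

```text
time: 4.65
tool_pos: [0.4923, -0.0287, 0.192]
tool_rot: [3.14, 0.001, 1.57]
contact_force: [0.6, -0.5, -0.5]
opening: 0.036
grip_force: 25.0
```

Request:
send_rows:
  targets:
    - {"translation": [-1.5,-1.6,0],"spin": 0,"jaw": 0.2}
    - {"translation": [-3,-3.3,2],"spin": 0,"jaw": 0.2}
    - {"translation": [-3,-3.3,4],"spin": 0,"jaw": 0.2}
    - {"translation": [-3,-3.3,5],"spin": 0,"jaw": 0.2}
    - {"translation": [-3,-3.3,5],"spin": 0,"jaw": 0.2}

```text
time: 5.15
tool_pos: [0.4609, -0.0572, 0.1405]
tool_rot: [-3.141, -0.0, 1.57]
contact_force: [-1.0, -0.6, -1.9]
opening: 0.0358
grip_force: 25.0
```

Request:
send_rows:
  targets:
    - {"translation": [0,0,0],"spin": 0,"jaw": 0.2}
    - {"translation": [0,0,0],"spin": 0,"jaw": 0.2}
    - {"translation": [0,0,0],"spin": 0,"jaw": 0.2}
    - {"translation": [0,0,0],"spin": 0,"jaw": 0.2}
    - {"translation": [0,0,0],"spin": 0,"jaw": 0.2}

```text
time: 5.65
tool_pos: [0.4612, -0.0573, 0.1409]
tool_rot: [3.141, 0.0, 1.57]
contact_force: [1.4, -0.1, -0.5]
opening: 0.0362
grip_force: 25.0
```

Request:
send_rows:
  targets:
    - {"translation": [0,0,2.5],"spin": 0,"jaw": 0.2}
    - {"translation": [0,0,5],"spin": 0,"jaw": 0.2}
    - {"translation": [0,0,6.3],"spin": 0,"jaw": 0.2}
    - {"translation": [0,0,6.9],"spin": 0,"jaw": 0.2}
    - {"translation": [0,0,7],"spin": 0,"jaw": 0.2}

```text
time: 6.15
tool_pos: [0.4613, -0.0574, 0.0706]
tool_rot: [3.142, -0.0, 1.57]
contact_force: [-0.1, -0.1, -1.2]
opening: 0.036
grip_force: 25.0
```

Request:
send_rows:
  targets:
    - {"translation": [0,0,0],"spin": 0,"jaw": 0.2}
    - {"translation": [0,0,0],"spin": 0,"jaw": 0.2}
    - {"translation": [0,0,0],"spin": 0,"jaw": 0.45}
    - {"translation": [0,0,0],"spin": 0,"jaw": 0.6}
    - {"translation": [0,0,0],"spin": 0,"jaw": 0.8}

```text
time: 6.65
tool_pos: [0.4613, -0.0574, 0.071]
tool_rot: [3.141, 0.0, 1.57]
contact_force: [-0.0, 0.1, 0.8]
opening: 0.0527
grip_force: 0.0
```

Request:
send_rows:
  targets:
    - {"translation": [0,0,0],"spin": 0,"jaw": 0.9}
    - {"translation": [0,0,0],"spin": 0,"jaw": 0.9}
    - {"translation": [0,0,-2],"spin": 0,"jaw": 0.9}
    - {"translation": [0,0,-5],"spin": 0,"jaw": 0.9}
    - {"translation": [0,0,-8],"spin": 0,"jaw": 0.9}

```text
time: 7.15
tool_pos: [0.4606, -0.0573, 0.1513]
tool_rot: [-3.14, -0.0, 1.57]
contact_force: [1.0, -0.4, -0.2]
opening: 0.0823
grip_force: 0.0
```

Request:
send_rows:
  targets:
    - {"translation": [1.6,3,0],"spin": 0,"jaw": 1}
    - {"translation": [4,7.6,0],"spin": 0,"jaw": 1}
    - {"translation": [6.4,12.2,0],"spin": 0,"jaw": 1}
    - {"translation": [8.6,16.6,0],"spin": 0,"jaw": 1}
    - {"translation": [9.9,19,0],"spin": 0,"jaw": 1}

```text
time: 7.65
tool_pos: [0.6536, 0.0432, 0.1503]
tool_rot: [3.141, -0.0, 1.571]
contact_force: [-0.4, -0.7, 0.4]
opening: 0.0921
grip_force: 0.0
```

Request:
send_rows:
  targets:
    - {"translation": [0,0,0],"spin": 0,"jaw": 1}
    - {"translation": [0,0,0],"spin": 0,"jaw": 1}
    - {"translation": [0,0,0],"spin": 0,"jaw": 1}
    - {"translation": [0,0,0],"spin": 0,"jaw": 1}
    - {"translation": [0,0,0],"spin": 0,"jaw": 1}

```text
time: 8.15
tool_pos: [0.6507, 0.0408, 0.1513]
tool_rot: [3.141, 0.0, 1.569]
contact_force: [1.3, -0.3, -0.3]
opening: 0.0919
grip_force: 0.0
```

```bash
python3 - <<'E'
from h import *
for n in("top","scene"):
    p,d,P=cloud(n);np.savez(f"{n}.npz",p=p,P=P);cv2.imwrite(f"pics/{n}1.png",p[...,::-1])
E
cp pics/scene1.png pics/s1.png; python3 m.py | grep black
```

```text
top black [347. 260.] 19934 ztop 0.645 mean [0.379 0.056] rect [379.  57.] [58.  9.] 87 lo [ 0.372 -0.017] hi [0.656 0.106]
top black [620. 136.] 144 ztop 0.184 mean [ 0.716 -0.392] rect [ 717. -392.] [17.  7.] 26 lo [ 0.711 -0.399] hi [ 0.726 -0.388]
top black [589. 155.] 1153 ztop 0.155 mean [ 0.711 -0.384] rect [ 714. -384.] [40. 15.] 25 lo [ 0.699 -0.399] hi [ 0.734 -0.376]
top black [137. 202.] 1317 ztop 0.089 mean [0.655 0.391] rect [659. 391.] [ 10. 180.] 88 lo [0.57 0.39] hi [0.746 0.393]
top black [178. 179.] 291 ztop 0.087 mean [0.696 0.323] rect [697. 320.] [21. 43.] 51 lo [0.687 0.31 ] hi [0.72  0.342]
top black [207. 257.] 86 ztop 0.085 mean [0.557 0.263] rect [556. 263.] [ 2. 21.] 78 lo [0.545 0.26 ] hi [0.566 0.274]
top black [164. 423.] 320 ztop 0.047 mean [0.281 0.331] rect [277. 330.] [53. 69.] 0 lo [0.251 0.297] hi [0.303 0.363]
top black [ 41. 477.] 410 ztop 0.629 mean [0.369 0.202] rect [369. 200.] [36.  1.] 86 lo [0.366 0.169] hi [0.37  0.217]
scene black [313. 145.] 15098 ztop 0.552 mean [0.505 0.031] rect [500.  43.] [106.  78.] 84 lo [ 0.482 -0.024] hi [0.741
[... 568 characters left out ...]
07. 312.] [29.  6.] 5 lo [0.693 0.309] hi [0.722 0.317]
scene black [287. 309.] 460 ztop 0.083 mean [ 0.648 -0.037] rect [648. -37.] [33. 35.] 52 lo [ 0.633 -0.055] hi [ 0.665 -0.021]
scene black [249. 323.] 421 ztop 0.074 mean [ 0.647 -0.109] rect [ 648. -109.] [37. 30.] 4 lo [ 0.631 -0.124] hi [ 0.666 -0.094]
scene black [179. 344.] 81 ztop 0.077 mean [ 0.644 -0.232] rect [ 644. -230.] [16. 17.] 77 lo [ 0.636 -0.24 ] hi [ 0.652 -0.222]
scene black [ 69. 402.] 94 ztop 0.184 mean [ 0.725 -0.393] rect [ 724. -393.] [ 5. 16.] 56 lo [ 0.718 -0.4  ] hi [ 0.73  -0.389]
scene black [ 92. 420.] 823 ztop 0.154 mean [ 0.734 -0.386] rect [ 731. -386.] [10. 35.] 53 lo [ 0.714 -0.399] hi [ 0.742 -0.378]
```

View pics/scene1.png

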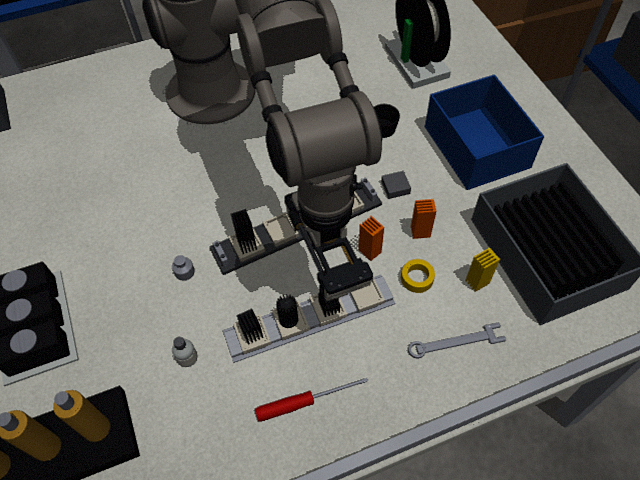

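The tall sink stands upright at (242,227), in the rightmost pocket (measured .4605,-.058). Next is the stepped sink.

Request:
send_rows:
  targets:
    - {"translation": [0,0.1,2.5],"spin": 0,"jaw": 1}
    - {"translation": [0,0.1,5],"spin": 0,"jaw": 1}
    - {"translation": [0,0.1,7.5],"spin": 0,"jaw": 1}
    - {"translation": [0,0.1,9],"spin": 0,"jaw": 0.8}
    - {"translation": [0,0.1,9.4],"spin": 0,"jaw": 0.6}

```text
time: 8.75
tool_pos: [0.6511, 0.0414, 0.055]
tool_rot: [-3.138, -0.0, 1.57]
contact_force: [-0.1, -0.7, 0.5]
opening: 0.0803
grip_force: 0.0
```

Request:
send_rows:
  targets:
    - {"translation": [0,0,0],"spin": 0,"jaw": 0.5}
    - {"translation": [0,0,0],"spin": 0,"jaw": 0.4}
    - {"translation": [0,0,0],"spin": 0,"jaw": 0.3}
    - {"translation": [0,0,0],"spin": 0,"jaw": 0.2}
    - {"translation": [0,0,0],"spin": 0,"jaw": 0.1}

```text
time: 9.25
tool_pos: [0.6524, 0.0415, 0.0574]
tool_rot: [3.141, -0.0, 1.57]
contact_force: [0.5, -0.7, 0.7]
opening: 0.0407
grip_force: 0.0
```

Request:
send_rows:
  targets:
    - {"translation": [0,0,0],"spin": 0,"jaw": 0.05}
    - {"translation": [0,0,0],"spin": 0,"jaw": 0.05}
    - {"translation": [0,0,0],"spin": 0,"jaw": 0.05}
    - {"translation": [0,0,0],"spin": 0,"jaw": 0.05}
    - {"translation": [0,0,0],"spin": 0,"jaw": 0.05}

```text
time: 9.75
tool_pos: [0.6522, 0.0415, 0.0568]
tool_rot: [3.142, -0.0, 1.57]
contact_force: [-0.5, -0.2, 0.7]
opening: 0.02
grip_force: 24.9
```

Request:
send_rows:
  targets:
    - {"translation": [0,0,-1.5],"spin": 0,"jaw": 0.05}
    - {"translation": [0,0,-4],"spin": 0,"jaw": 0.05}
    - {"translation": [0,0,-7],"spin": 0,"jaw": 0.05}
    - {"translation": [0,0,-10],"spin": 0,"jaw": 0.05}
    - {"translation": [0,0,-12],"spin": 0,"jaw": 0.05}

```text
time: 10.25
tool_pos: [0.6529, 0.0414, 0.1803]
tool_rot: [3.138, 0.0, 1.57]
contact_force: [0.3, 0.2, -0.8]
opening: 0.0196
grip_force: 24.9
```

Request:
send_rows:
  targets:
    - {"translation": [-0.4,-3,0],"spin": 0,"jaw": 0.05}
    - {"translation": [-1,-7.5,0],"spin": 0,"jaw": 0.05}
    - {"translation": [-1.6,-12.5,0],"spin": 0,"jaw": 0.05}
    - {"translation": [-2.2,-17,0],"spin": 0,"jaw": 0.05}
    - {"translation": [-2.5,-19.8,0],"spin": 0,"jaw": 0.05}

```text
time: 10.75
tool_pos: [0.4509, 0.0166, 0.1775]
tool_rot: [-3.141, 0.0, 1.57]
contact_force: [-0.2, -0.3, -1.3]
opening: 0.0199
grip_force: 24.9
```

Request:
send_rows:
  targets:
    - {"translation": [0,0,0],"spin": 0,"jaw": 0.05}
    - {"translation": [0,0,1.5],"spin": 0,"jaw": 0.05}
    - {"translation": [0,0,4],"spin": 0,"jaw": 0.05}
    - {"translation": [0,0,5],"spin": 0,"jaw": 0.05}
    - {"translation": [0,0,5],"spin": 0,"jaw": 0.05}

```text
time: 11.25
tool_pos: [0.454, 0.0167, 0.126]
tool_rot: [-3.139, -0.0, 1.57]
contact_force: [-0.5, -0.5, 0.0]
opening: 0.0199
grip_force: 24.9
```

Request:
send_rows:
  targets:
    - {"translation": [0,0,0],"spin": 0,"jaw": 0.05}
    - {"translation": [0,0,0],"spin": 0,"jaw": 0.05}
    - {"translation": [0,0,0],"spin": 0,"jaw": 0.05}
    - {"translation": [0,0,0],"spin": 0,"jaw": 0.05}
    - {"translation": [0,0,0],"spin": 0,"jaw": 0.05}

```text
time: 11.75
tool_pos: [0.4543, 0.0166, 0.127]
tool_rot: [3.141, 0.0, 1.57]
contact_force: [-0.5, 0.4, -1.7]
opening: 0.0199
grip_force: 24.9
```

Request:
send_rows:
  targets:
    - {"translation": [0,0,2.5],"spin": 0,"jaw": 0.05}
    - {"translation": [0,0,5],"spin": 0,"jaw": 0.05}
    - {"translation": [0,0,6.3],"spin": 0,"jaw": 0.05}
    - {"translation": [0,0,6.9],"spin": 0,"jaw": 0.05}
    - {"translation": [0,0,7],"spin": 0,"jaw": 0.05}

```text
time: 12.25
tool_pos: [0.4541, 0.0166, 0.0566]
tool_rot: [-3.141, -0.0, 1.57]
contact_force: [0.6, -0.4, -1.5]
opening: 0.02
grip_force: 25.0
```

Request:
send_rows:
  targets:
    - {"translation": [0,0,0],"spin": 0,"jaw": 0.05}
    - {"translation": [0,0,0],"spin": 0,"jaw": 0.05}
    - {"translation": [0,0,0],"spin": 0,"jaw": 0.3}
    - {"translation": [0,0,0],"spin": 0,"jaw": 0.5}
    - {"translation": [0,0,0],"spin": 0,"jaw": 0.7}

```text
time: 12.75
tool_pos: [0.4543, 0.0166, 0.057]
tool_rot: [3.141, 0.0, 1.57]
contact_force: [-0.9, 0.3, -0.4]
opening: 0.0392
grip_force: 0.0
```

Request:
send_rows:
  targets:
    - {"translation": [0,0,0],"spin": 0,"jaw": 0.9}
    - {"translation": [0,0,0],"spin": 0,"jaw": 0.9}
    - {"translation": [0,0,-2],"spin": 0,"jaw": 0.9}
    - {"translation": [0,0,-5],"spin": 0,"jaw": 0.9}
    - {"translation": [0,0,-9],"spin": 0,"jaw": 0.9}

```text
time: 13.25
tool_pos: [0.453, 0.0167, 0.1466]
tool_rot: [-3.138, -0.001, 1.57]
contact_force: [1.4, 0.2, -0.3]
opening: 0.079
grip_force: 0.0
```

Request:
send_rows:
  targets:
    - {"translation": [-0.8,3,0],"spin": 0,"jaw": 1}
    - {"translation": [-2.1,7.5,0],"spin": 0,"jaw": 1}
    - {"translation": [-3.4,12.2,0],"spin": 0,"jaw": 1}
    - {"translation": [-4.7,16.6,0],"spin": 0,"jaw": 1}
    - {"translation": [-5.4,19.3,0],"spin": 0,"jaw": 1}

```text
time: 13.75
tool_pos: [0.6496, -0.0387, 0.1463]
tool_rot: [3.141, 0.0, 1.569]
contact_force: [0.1, -0.2, 0.0]
opening: 0.0918
grip_force: 0.0
```

Request:
send_rows:
  targets:
    - {"translation": [0,0,0],"spin": 0,"jaw": 1}
    - {"translation": [0,0,0],"spin": 0,"jaw": 1}
    - {"translation": [0,0,0],"spin": 0,"jaw": 1}
    - {"translation": [0,0,2],"spin": 0,"jaw": 1}
    - {"translation": [0,0,3],"spin": 0,"jaw": 1}

```text
time: 14.25
tool_pos: [0.6457, -0.037, 0.1161]
tool_rot: [-3.14, -0.0, 1.57]
contact_force: [0.1, 0.1, -0.4]
opening: 0.0921
grip_force: 0.0
```

Request:
send_rows:
  targets:
    - {"translation": [0,0,2],"spin": 0,"jaw": 1}
    - {"translation": [0,0,4],"spin": 0,"jaw": 1}
    - {"translation": [0,0,6],"spin": 0,"jaw": 1}
    - {"translation": [0,0,7.1],"spin": 0,"jaw": 1}
    - {"translation": [0,0,7.1],"spin": 0,"jaw": 1}

```text
time: 14.75
tool_pos: [0.6457, -0.0372, 0.0442]
tool_rot: [-3.138, -0.001, 1.57]
contact_force: [0.4, -0.2, -0.7]
opening: 0.0921
grip_force: 0.0
```

Request:
send_rows:
  targets:
    - {"translation": [0,0.1,0],"spin": 0,"jaw": 0.6}
    - {"translation": [0,0.1,0],"spin": 0,"jaw": 0.5}
    - {"translation": [0,0.1,0],"spin": 0,"jaw": 0.4}
    - {"translation": [0,0.1,0],"spin": 0,"jaw": 0.3}
    - {"translation": [0,0.1,0],"spin": 0,"jaw": 0.2}

```text
time: 15.25
tool_pos: [0.6483, -0.0376, 0.0461]
tool_rot: [3.141, 0.0, 1.57]
contact_force: [1.2, -0.2, 0.5]
opening: 0.0568
grip_force: 0.0
```

Request:
send_rows:
  targets:
    - {"translation": [0,0,0],"spin": 0,"jaw": 0.2}
    - {"translation": [0,0,0],"spin": 0,"jaw": 0.2}
    - {"translation": [0,0,0],"spin": 0,"jaw": 0.2}
    - {"translation": [0,0,0],"spin": 0,"jaw": 0.2}
    - {"translation": [0,0,0],"spin": 0,"jaw": 0.2}

```text
time: 15.75
tool_pos: [0.648, -0.0375, 0.0457]
tool_rot: [-3.141, -0.0, 1.57]
contact_force: [-0.5, -0.2, 0.9]
opening: 0.035
grip_force: 25.0
```

Request:
send_rows:
  targets:
    - {"translation": [0,0,-1.5],"spin": 0,"jaw": 0.2}
    - {"translation": [0,0,-4],"spin": 0,"jaw": 0.2}
    - {"translation": [0,0,-7],"spin": 0,"jaw": 0.2}
    - {"translation": [0,0,-10],"spin": 0,"jaw": 0.2}
    - {"translation": [0,0,-12],"spin": 0,"jaw": 0.2}

```text
time: 16.25
tool_pos: [0.6489, -0.0376, 0.1693]
tool_rot: [3.138, 0.001, 1.57]
contact_force: [0.8, 0.8, -1.0]
opening: 0.0353
grip_force: 25.0
```

Request:
send_rows:
  targets:
    - {"translation": [1.3,-2,0],"spin": 0,"jaw": 0.2}
    - {"translation": [3.2,-5,0],"spin": 0,"jaw": 0.2}
    - {"translation": [5.4,-8.5,0],"spin": 0,"jaw": 0.2}
    - {"translation": [7.6,-12,0],"spin": 0,"jaw": 0.2}
    - {"translation": [9.8,-15.5,0],"spin": 0,"jaw": 0.2}

```text
time: 16.75
tool_pos: [0.4919, 0.0613, 0.1666]
tool_rot: [3.14, -0.0, 1.57]
contact_force: [0.1, 1.2, -1.3]
opening: 0.0353
grip_force: 25.0
```

Request:
send_rows:
  targets:
    - {"translation": [2,-3.1,0],"spin": 0,"jaw": 0.2}
    - {"translation": [3,-4.7,1],"spin": 0,"jaw": 0.2}
    - {"translation": [3,-4.7,3],"spin": 0,"jaw": 0.2}
    - {"translation": [3,-4.7,5],"spin": 0,"jaw": 0.2}
    - {"translation": [3,-4.7,5],"spin": 0,"jaw": 0.2}

```text
time: 17.25
tool_pos: [0.4448, 0.0907, 0.1148]
tool_rot: [-3.138, 0.0, 1.57]
contact_force: [-0.1, 0.3, -1.4]
opening: 0.036
grip_force: 25.0
```

Request:
send_rows:
  targets:
    - {"translation": [0,0,0],"spin": 0,"jaw": 0.2}
    - {"translation": [0,0,0],"spin": 0,"jaw": 0.2}
    - {"translation": [0,0,0],"spin": 0,"jaw": 0.2}
    - {"translation": [0,0,0],"spin": 0,"jaw": 0.2}
    - {"translation": [0,0,0],"spin": 0,"jaw": 0.2}

```text
time: 17.75
tool_pos: [0.4464, 0.0906, 0.1161]
tool_rot: [3.141, -0.0, 1.57]
contact_force: [0.7, -0.4, -1.2]
opening: 0.0355
grip_force: 25.0
```

Lowering 7.0 cm to z .046.

Request:
send_rows:
  targets:
    - {"translation": [0,0,2.5],"spin": 0,"jaw": 0.2}
    - {"translation": [0,0,5],"spin": 0,"jaw": 0.2}
    - {"translation": [0,0,6.3],"spin": 0,"jaw": 0.2}
    - {"translation": [0,0,6.9],"spin": 0,"jaw": 0.2}
    - {"translation": [0,0,7],"spin": 0,"jaw": 0.2}

```text
time: 18.25
tool_pos: [0.446, 0.0906, 0.0456]
tool_rot: [-3.141, -0.0, 1.57]
contact_force: [0.4, -0.1, -1.5]
opening: 0.0351
grip_force: 25.0
```

Request:
send_rows:
  targets:
    - {"translation": [0,0,0],"spin": 0,"jaw": 0.2}
    - {"translation": [0,0,0],"spin": 0,"jaw": 0.2}
    - {"translation": [0,0,0],"spin": 0,"jaw": 0.45}
    - {"translation": [0,0,0],"spin": 0,"jaw": 0.6}
    - {"translation": [0,0,0],"spin": 0,"jaw": 0.8}

```text
time: 18.75
tool_pos: [0.4465, 0.0906, 0.046]
tool_rot: [3.141, -0.0, 1.57]
contact_force: [-0.0, 0.3, 0.8]
opening: 0.053
grip_force: 0.0
```

Request:
send_rows:
  targets:
    - {"translation": [0,0,0],"spin": 0,"jaw": 0.9}
    - {"translation": [0,0,0],"spin": 0,"jaw": 0.9}
    - {"translation": [0,0,-2],"spin": 0,"jaw": 0.9}
    - {"translation": [0,0,-5],"spin": 0,"jaw": 0.9}
    - {"translation": [0,0,-9],"spin": 0,"jaw": 0.9}

```text
time: 19.25
tool_pos: [0.4451, 0.0906, 0.1356]
tool_rot: [-3.138, 0.0, 1.57]
contact_force: [1.1, -0.9, -0.2]
opening: 0.082
grip_force: 0.0
```

Request:
send_rows:
  targets:
    - {"translation": [0,0,-1],"spin": 0,"jaw": 1}
    - {"translation": [0,0,-1],"spin": 0,"jaw": 1}
    - {"translation": [0,0,-1],"spin": 0,"jaw": 1}
    - {"translation": [0,0,-1],"spin": 0,"jaw": 1}
    - {"translation": [0,0,-1],"spin": 0,"jaw": 1}

```text
time: 19.75
tool_pos: [0.4455, 0.0906, 0.1445]
tool_rot: [-3.139, -0.0, 1.57]
contact_force: [-0.4, -0.2, -1.2]
opening: 0.0916
grip_force: 0.0
```

Request:
send_rows:
  targets:
    - {"translation": [-2,2,0],"spin": 0,"jaw": 1}
    - {"translation": [-5,5,0],"spin": 0,"jaw": 1}
    - {"translation": [-8,8,0],"spin": 0,"jaw": 1}
    - {"translation": [-11,11,0],"spin": 0,"jaw": 1}
    - {"translation": [-14,14,0],"spin": 0,"jaw": 1}

```text
time: 20.25
tool_pos: [0.5868, -0.0507, 0.1446]
tool_rot: [-3.14, -0.001, 1.57]
contact_force: [0.9, 0.9, -0.0]
opening: 0.0921
grip_force: 0.0
```

Request:
send_rows:
  targets:
    - {"translation": [-3,3.2,0],"spin": -2,"jaw": 1}
    - {"translation": [-5,5.2,0],"spin": -4,"jaw": 1}
    - {"translation": [-5.9,6.2,1],"spin": -5,"jaw": 1}
    - {"translation": [-5.9,6.2,2],"spin": -5,"jaw": 1}
    - {"translation": [-5.9,6.2,2],"spin": -5,"jaw": 1}

```text
time: 20.75
tool_pos: [0.6457, -0.1071, 0.1224]
tool_rot: [-3.136, -0.003, 1.657]
contact_force: [0.4, 0.1, -0.1]
opening: 0.092
grip_force: 0.0
```

Request:
send_rows:
  targets:
    - {"translation": [0,0,0],"spin": 0,"jaw": 1}
    - {"translation": [0,0,0],"spin": 0,"jaw": 1}
    - {"translation": [0,0,0],"spin": 0,"jaw": 1}
    - {"translation": [0,0,0],"spin": 0,"jaw": 1}
    - {"translation": [0,0,0],"spin": 0,"jaw": 1}

```text
time: 21.25
tool_pos: [0.6481, -0.1084, 0.1262]
tool_rot: [3.141, 0.0, 1.657]
contact_force: [-0.2, -0.1, 0.3]
opening: 0.0917
grip_force: 0.0
```

Request:
send_rows:
  targets:
    - {"translation": [0,0,2],"spin": 0,"jaw": 1}
    - {"translation": [0,0,4.5],"spin": 0,"jaw": 1}
    - {"translation": [0,0,7],"spin": 0,"jaw": 1}
    - {"translation": [0,0,8.5],"spin": 0,"jaw": 1}
    - {"translation": [0,0,8.9],"spin": 0,"jaw": 0.8}

```text
time: 21.75
tool_pos: [0.647, -0.1083, 0.0349]
tool_rot: [-3.139, -0.001, 1.657]
contact_force: [-1.0, -0.7, -0.5]
opening: 0.0874
grip_force: 0.0
```

Request:
send_rows:
  targets:
    - {"translation": [0,0,0],"spin": 0,"jaw": 0.6}
    - {"translation": [0,0,0],"spin": 0,"jaw": 0.5}
    - {"translation": [0,0,0],"spin": 0,"jaw": 0.4}
    - {"translation": [0,0,0],"spin": 0,"jaw": 0.3}
    - {"translation": [0,0,0],"spin": 0,"jaw": 0.2}

```text
time: 22.25
tool_pos: [0.6483, -0.1086, 0.0373]
tool_rot: [3.141, 0.0, 1.657]
contact_force: [-0.7, -0.7, 0.5]
opening: 0.0484
grip_force: 0.0
```

Request:
send_rows:
  targets:
    - {"translation": [0,0,0],"spin": 0,"jaw": 0.2}
    - {"translation": [0,0,0],"spin": 0,"jaw": 0.2}
    - {"translation": [0,0,0],"spin": 0,"jaw": 0.2}
    - {"translation": [0,0,0],"spin": 0,"jaw": 0.2}
    - {"translation": [0,0,0],"spin": 0,"jaw": 0.2}

```text
time: 22.75
tool_pos: [0.6481, -0.1086, 0.0369]
tool_rot: [3.141, 0.0, 1.657]
contact_force: [-1.2, -0.9, 2.8]
opening: 0.0357
grip_force: 25.0
```

Request:
send_rows:
  targets:
    - {"translation": [0,0,-1.5],"spin": 0,"jaw": 0.2}
    - {"translation": [0,0,-4],"spin": 0,"jaw": 0.2}
    - {"translation": [0,0,-7],"spin": 0,"jaw": 0.2}
    - {"translation": [0,0,-10],"spin": 0,"jaw": 0.2}
    - {"translation": [0,0,-12],"spin": 0,"jaw": 0.2}

```text
time: 23.25
tool_pos: [0.6487, -0.1087, 0.1601]
tool_rot: [3.138, 0.001, 1.657]
contact_force: [0.4, -0.8, -0.8]
opening: 0.036
grip_force: 25.0
```

Request:
send_rows:
  targets:
    - {"translation": [2,-1.3,0],"spin": 0,"jaw": 0.2}
    - {"translation": [5,-3.2,0],"spin": 0,"jaw": 0.2}
    - {"translation": [8,-5.1,0],"spin": 0,"jaw": 0.2}
    - {"translation": [11,-7,0],"spin": 0,"jaw": 0.2}
    - {"translation": [14,-8.9,0],"spin": 0,"jaw": 0.2}

```text
time: 23.75
tool_pos: [0.5464, 0.0242, 0.1576]
tool_rot: [3.141, -0.0, 1.657]
contact_force: [0.4, 0.2, -1.6]
opening: 0.0357
grip_force: 25.0
```

Request:
send_rows:
  targets:
    - {"translation": [3,-1.9,0],"spin": 0,"jaw": 0.2}
    - {"translation": [6,-3.8,0],"spin": 0,"jaw": 0.2}
    - {"translation": [9,-5.7,0],"spin": 0,"jaw": 0.2}
    - {"translation": [12,-7.6,0],"spin": 0,"jaw": 0.2}
    - {"translation": [15.2,-9.7,0],"spin": 0,"jaw": 0.2}

```text
time: 24.25
tool_pos: [0.4369, 0.1672, 0.1577]
tool_rot: [3.14, -0.0, 1.657]
contact_force: [0.4, 0.1, -0.8]
opening: 0.0356
grip_force: 25.0
```

Request:
send_rows:
  targets:
    - {"translation": [0,0,0],"spin": 0,"jaw": 0.2}
    - {"translation": [0,0,1],"spin": 0,"jaw": 0.2}
    - {"translation": [0,0,3],"spin": 0,"jaw": 0.2}
    - {"translation": [0,0,5],"spin": 0,"jaw": 0.2}
    - {"translation": [0,0,5],"spin": 0,"jaw": 0.2}

```text
time: 24.75
tool_pos: [0.4366, 0.165, 0.1044]
tool_rot: [-3.137, 0.001, 1.656]
contact_force: [-0.7, 0.2, -1.6]
opening: 0.0355
grip_force: 25.0
```

Request:
send_rows:
  targets:
    - {"translation": [0,0,0],"spin": 0,"jaw": 0.2}
    - {"translation": [0,0,0],"spin": 0,"jaw": 0.2}
    - {"translation": [0,0,0],"spin": 0,"jaw": 0.2}
    - {"translation": [0,0,0],"spin": 0,"jaw": 0.2}
    - {"translation": [0,0,0],"spin": 0,"jaw": 0.2}

```text
time: 25.25
tool_pos: [0.4378, 0.1664, 0.1071]
tool_rot: [3.141, -0.0, 1.657]
contact_force: [-0.2, 0.5, -1.2]
opening: 0.0361
grip_force: 25.0
```

Position is good. Lowering 7.0 cm and releasing.

Request:
send_rows:
  targets:
    - {"translation": [0,0,2.5],"spin": 0,"jaw": 0.2}
    - {"translation": [0,0,5],"spin": 0,"jaw": 0.2}
    - {"translation": [0,0,6.3],"spin": 0,"jaw": 0.2}
    - {"translation": [0,0,6.9],"spin": 0,"jaw": 0.2}
    - {"translation": [0,0,7],"spin": 0,"jaw": 0.2}

```text
time: 25.75
tool_pos: [0.4375, 0.1664, 0.0367]
tool_rot: [-3.141, -0.0, 1.657]
contact_force: [0.9, -0.1, -1.6]
opening: 0.0358
grip_force: 25.0
```

Request:
send_rows:
  targets:
    - {"translation": [0,0,0],"spin": 0,"jaw": 0.2}
    - {"translation": [0,0,0],"spin": 0,"jaw": 0.2}
    - {"translation": [0,0,0],"spin": 0,"jaw": 0.45}
    - {"translation": [0,0,0],"spin": 0,"jaw": 0.6}
    - {"translation": [0,0,0],"spin": 0,"jaw": 0.8}

```text
time: 26.25
tool_pos: [0.4377, 0.1664, 0.037]
tool_rot: [3.141, -0.0, 1.657]
contact_force: [0.6, 0.0, -0.6]
opening: 0.0527
grip_force: 0.0
```

Request:
send_rows:
  targets:
    - {"translation": [0,0,0],"spin": 0,"jaw": 0.9}
    - {"translation": [0,0,0],"spin": 0,"jaw": 0.9}
    - {"translation": [0,0,-3],"spin": 0,"jaw": 0.9}
    - {"translation": [0,0,-6],"spin": 0,"jaw": 0.9}
    - {"translation": [0,0,-10],"spin": 0,"jaw": 0.9}

```text
time: 26.75
tool_pos: [0.4365, 0.1661, 0.1368]
tool_rot: [-3.138, 0.0, 1.657]
contact_force: [0.6, 0.1, 0.5]
opening: 0.0822
grip_force: 0.0
```

Request:
send_rows:
  targets:
    - {"translation": [0,0,-4],"spin": 0,"jaw": 1}
    - {"translation": [3,0,-6],"spin": 0,"jaw": 1}
    - {"translation": [7,0,-6],"spin": 0,"jaw": 1}
    - {"translation": [11,0,-6],"spin": 0,"jaw": 1}
    - {"translation": [15,0,-6],"spin": 0,"jaw": 1}

```text
time: 27.25
tool_pos: [0.4243, 0.3171, 0.1971]
tool_rot: [3.141, -0.0, 1.657]
contact_force: [0.4, 0.3, -0.8]
opening: 0.0916
grip_force: 0.0
```

Request:
send_rows:
  targets:
    - {"translation": [4,-4,0],"spin": 0,"jaw": 1}
    - {"translation": [7,-7,0],"spin": 0,"jaw": 1}
    - {"translation": [10,-10,0],"spin": 0,"jaw": 1}
    - {"translation": [12,-12,0],"spin": 0,"jaw": 1}
    - {"translation": [13,-13,0],"spin": 0,"jaw": 1}

```text
time: 27.75
tool_pos: [0.2818, 0.4352, 0.1967]
tool_rot: [-3.141, -0.0, 1.66]
contact_force: [0.3, 0.2, 0.5]
opening: 0.0916
grip_force: 0.0
```

```bash
python3 - <<'E'
from h import *
for n in("top","scene"):
    p,d,P=cloud(n);np.savez(f"{n}.npz",p=p,P=P);cv2.imwrite(f"pics/{n}2.png",p[...,::-1])
E
python3 m.py | grep -E "black.*ztop 0.(0[6-9]|1[01])"
```

```text
top black [137. 201.] 1510 ztop 0.091 mean [0.656 0.392] rect [660. 394.] [  9. 179.] 89 lo [0.57 0.39] hi [0.746 0.395]
top black [176. 177.] 378 ztop 0.088 mean [0.704 0.326] rect [704. 329.] [30. 34.] 11 lo [0.688 0.31 ] hi [0.72  0.343]
top black [490. 206.] 223 ztop 0.076 mean [ 0.642 -0.23 ] rect [ 642. -230.] [17. 17.] 81 lo [ 0.625 -0.24 ] hi [ 0.65  -0.212]
top black [263. 256.] 178 ztop 0.085 mean [0.555 0.169] rect [557. 167.] [31. 22.] 18 lo [0.539 0.154] hi [0.574 0.182]
top black [203. 258.] 184 ztop 0.087 mean [0.554 0.274] rect [557. 278.] [31. 29.] 72 lo [0.539 0.26 ] hi [0.567 0.296]
top black [397. 309.] 559 ztop 0.107 mean [ 0.461 -0.057] rect [463. -57.] [31. 35.] 89 lo [ 0.444 -0.071] hi [ 0.479 -0.041]
top black [352. 315.] 332 ztop 0.092 mean [0.453 0.017] rect [455.  17.] [29. 18.] 89 lo [0.438 0.002] hi [0.472 0.032]
top black [308. 319.] 279 ztop 0.083 mean [0.447 0.091] rect [446.  90.] [34. 33.] 71 lo [0.431 0.076] hi [0.462 0.105]
top black [264. 325.] 436 ztop 0.073 mean [0.437 0.166] rect [438. 167.] [36. 30.] 5 lo [0.421 0.151] hi [0.455 0.181]
scene 
[... 405 characters left out ...]
 [0.454 0.016] rect [455.  16.] [30. 23.] 88 lo [0.446 0.001] hi [0.472 0.03 ]
scene black [423. 219.] 328 ztop 0.085 mean [0.567 0.272] rect [566. 272.] [42. 22.] 42 lo [0.544 0.259] hi [0.577 0.292]
scene black [243. 227.] 562 ztop 0.108 mean [ 0.461 -0.058] rect [462. -58.] [38. 30.] 0 lo [ 0.446 -0.073] hi [ 0.481 -0.043]
scene black [366. 239.] 228 ztop 0.087 mean [0.567 0.153] rect [567. 152.] [33.  6.] 28 lo [0.55  0.147] hi [0.582 0.162]
scene black [480. 270.] 338 ztop 0.086 mean [0.711 0.317] rect [706. 324.] [29. 28.] 9 lo [0.693 0.309] hi [0.722 0.344]
scene black [179. 343.] 125 ztop 0.078 mean [ 0.644 -0.231] rect [ 645. -231.] [16. 17.] 56 lo [ 0.635 -0.24 ] hi [ 0.652 -0.223]
```

View pics/scene2.png

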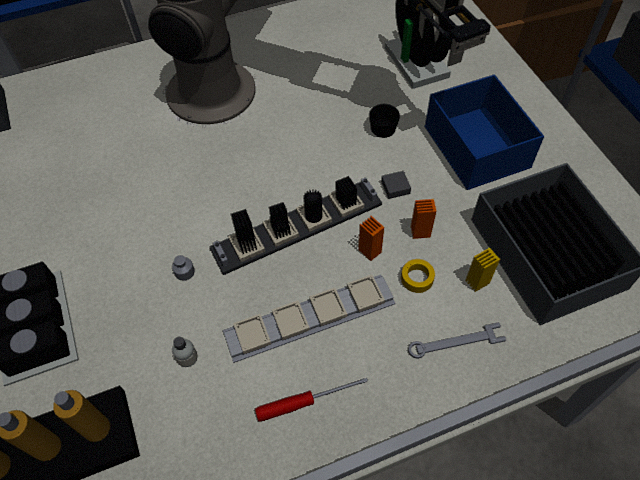

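All four sinks stand upright in their pockets at (243,227), (279,217), (312,203) and (346,190). Each is within about 2 mm of its pocket centre, with top heights as expected, and the arm is clear.

```bash
python3 -c "
from cell import job
print(job.hand_in())"
```

```text
the job is handed in; nothing more can be done
None
```

The job is handed in: all four heat sinks stand upright in the bonding rack in reverse order, each measured within about 2 mm of its pocket centre, after about 28 s of the 88 s allowed; the hand-in returned no verdict.

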